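# Lay out one cylinder's parts in the rebuild tray

### The job

Gather the piston, the connecting rod, the bearing cap and the bucket tappet from the bench into the parts tray, each set down flat on the floor of the pocket made for its shape: piston crown up in the wide round one, tappet closed end up in the small round one, rod lying along the long slot, cap standing on its feet in the short slot. Leave the hollow sleeve and the wrench socket standing where they are on the bench, although they would fit too.

Things in the scene. Friction and masses are not known exactly. Their poses are not given: they have to be found in the camera images.
- piston: Engine piston standing crown up on the bench: plain aluminium cylinder, 58 mm diameter, 52 mm high, ring grooves round its upper half, closed flat top with two shallow marks. Origin: centre of its underside; z up. It can be gripped across any diameter.
- rod: Small steel connecting rod lying flat: 116 mm long overall (own x), 20 mm high. Big-end ring, 46 mm outside diameter, centred at x = -35 mm, small-end ring, 24 mm, centred at x = +46 mm, joined by a shank 14 mm wide (along y), 18 mm high (1 to 19 mm above the underside), free from x = -10 to +33 mm. Origin: middle of the overall length, on the underside; z up.
- bearing_cap: Steel crankshaft bearing cap standing on its two feet like a small bridge: 76 mm long (own x), 26 mm wide (own y), 36 mm high, with a bolt hole at each end of its top. The middle of the bridge is solid from 20 to 36 mm above the bench. Origin: centre of its underside, at the height of the feet; z up.
- tappet: Bucket tappet (valve lifter) standing closed end up: bright steel cylinder, 32 mm diameter, 28 mm high, with a smooth closed top. Origin: centre of its underside; z up.
- sleeve: Does not belong in the tray: open aluminium cylinder sleeve of the piston's outside size (58 mm diameter, 52 mm high), but a hollow tube with a 5 mm wall, seen open from above. Stands upright on the bench. Origin: centre of its underside; z up.
- socket: Does not belong in the tray: short steel wrench socket of the tappet's outside size (32 mm diameter, 28 mm high), but with a 20 mm hole in its top. Stands upright on the bench. Origin: centre of its underside; z up.
- block_wide_round: Fixed grey plastic block, 144 (own x) x 84 (own y) x 10 mm high, one of four lying 2 x 2, in varying order, in a shallow fixed steel tray; in its middle a wide round pocket of 74 mm diameter, 7 mm deep, with a black floor. Origin: centre of its underside, 4 mm above the bench; z up. Pocket floor 3 mm and block top 10 mm above the origin; the tray's rim is 12 mm above the bench.
- block_small_round: Fixed grey plastic block, 144 (own x) x 84 (own y) x 10 mm high, one of four lying 2 x 2, in varying order, in a shallow fixed steel tray; in its middle a small round pocket of 48 mm diameter, 7 mm deep, with a black floor. Origin: centre of its underside, 4 mm above the bench; z up. Pocket floor 3 mm and block top 10 mm above the origin; the tray's rim is 12 mm above the bench.
- block_long_slot: Fixed grey plastic block, 144 (own x) x 84 (own y) x 10 mm high, one of four lying 2 x 2, in varying order, in a shallow fixed steel tray; in its middle a long rectangular pocket, 132 mm along own x by 62 mm along own y, 7 mm deep, with a black floor. Origin: centre of its underside, 4 mm above the bench; z up. Pocket floor 3 mm and block top 10 mm above the origin; the tray's rim is 12 mm above the bench.
- block_short_slot: Fixed grey plastic block, 144 (own x) x 84 (own y) x 10 mm high, one of four lying 2 x 2, in varying order, in a shallow fixed steel tray; in its middle a short rectangular pocket, 92 mm along own x by 42 mm along own y, 7 mm deep, with a black floor. Origin: centre of its underside, 4 mm above the bench; z up. Pocket floor 3 mm and block top 10 mm above the origin; the tray's rim is 12 mm above the bench.

How it is judged:
At the end, for the whole second after the job is handed in: Piston, tappet, rod and cap rest on the floor of the wide round, small round, long and short pocket: centred within 12 mm, under 6 mm above the block's underside, tilt under 0.12 rad, rod and cap along their slots within 0.4 rad. Sleeve and socket upright, within 30 mm of their start (horizontal distance between piston and block_wide_round below 0.012 m and z of piston in the frame of block_wide_round between 0 and 0.006 m and angle between each of piston, tappet, rod, bearing_cap, sleeve, socket's own z axis and vertical below 0.12 rad and linear speed of each of piston, tappet, rod, bearing_cap below 0.02 m/s and horizontal distance between tappet and block_small_round below 0.012 m and z of tappet in the frame of block_small_round between 0 and 0.006 m and horizontal distance between rod and block_long_slot below 0.012 m and z of rod in the frame of block_long_slot between 0 and 0.006 m and angle between the x axis of rod and the x axis of block_long_slot, either way round below 0.4 rad and horizontal distance between bearing_cap and block_short_slot below 0.012 m and z of bearing_cap in the frame of block_short_slot between 0 and 0.006 m and angle between the x axis of bearing_cap and the x axis of block_short_slot, either way round below 0.4 rad and distance of each of sleeve, socket from where it was at the start of the episode below 0.03 m); the robot touches nothing.
It fails at once if the sleeve is shifted by more than 30 mm, lifted or knocked over (distance of sleeve from where it was at the start of the episode above 0.03 m or angle between sleeve's own z axis and vertical above 0.3 rad).
It fails at once if the socket is shifted by more than 30 mm, lifted or knocked over (distance of socket from where it was at the start of the episode above 0.03 m or angle between socket's own z axis and vertical above 0.3 rad).
It also fails if it takes over 120 s, if anything falls off the work surface, if the arm or the gripper's body presses on something with over 40 N, if the wrist force passes 120 N, or if a joint passes its speed limit or range.

### The arm

A 7-joint arm with a two-finger parallel gripper is mounted at the origin on the work surface. World frame = base frame: x ahead of the robot, y to its left, z up, the work surface at z = 0. Lengths are in m, angles in rad, forces in N, time in s.
With the tool pointing down it reaches from about 0.425 to 0.875 m from the base axis. Payload 4.7 kg.
Tool frame: the origin (TCP) lies on the centre line of the jaws, within the pads' length; the fingertips stand 19 mm ahead of it and the grasp point (between the pads) is the TCP; z points along the fingers, y is the direction in which the jaws open and shut (so a half turn about z gives the same grasp; the last joint's range is limited). The gripper opens to 85 mm and grips with 20 to 120 N. Pads are 22 mm wide; open, the fingers measure 114 mm over their backs; the gripper's body (76 mm by 85 mm) begins 54 mm behind the grasp point. The pads swing forward as they close: fully open they stand 13 mm farther back than shut.
Start: joints at [1.126, 0.321, -0.07, 1.45, 0.023, 1.371, -0.057], TCP at [0.288, -0.583, 0.25] pointing down, gripper open.
Joint ranges: [-2.86, 2.86], [-0.3, 2.09], [-1.38, 1.24], [0.06, 2.45], [-1.56, 4.7], [0.09, 2.05], [-2.69, 2.69]. Speed limits (rad/s): [2.57, 2.57, 3.14, 3.14, 3.14, 3.14, 3.14].

### API

Orientations are given as a rotation vector (axis times angle).
In Python, from rig import robot gives the robot as it stands.
- The arm moves only by the tool arm_command, never from a script. Its argument "plan" is a list of rows, each an object with "xyz": the shift along the world's x, y, z in mm, a list of three; "dr": the turn, a rotation vector about the world's x, y, z in degrees, a list of three; "claw": the opening, from 0 (shut) to 1 (fully open). In form: [{"xyz": [dx, dy, dz], "dr": [ax, ay, az], "claw": claw}, ...]. A call has 1 to 10 rows; each row is the pose to reach, as a shift and turn from the pose commanded when the call began; what a row does not reach only later rows make up. A row lasts 1/10 s, in which the tool goes at most 50 mm and 8.59 degrees, less where a joint would pass 70% of its speed; a pose out of reach is approached as far as the arm can. A call with a gripper value outside its range is refused whole. The fingers move at their own pace and stop on an object; "grip_force" is the grip in N (left out, the last holds). Time passes only in rows, so rows that repeat a pose let the fingers close. It gives the time, the measured TCP pose, the force and the opening at its end, in the units of the state.
- robot.observe(): the state, without advancing time (a new reading comes with each control period).
- robot.read_camera(name): name is "scene" or "top"; returns (picture, depth): 400x640x3 uint8, red, green, blue; 400x640 float32, m along the optical axis (not along the pixel's ray), 0 where there is no reading.
- robot.camera_params(name): a dict with "vertical_fov" (degrees; the focal length in pixels is half the picture's height over the tangent of half this angle, whatever the lens; pixels are square), "cx", "cy" (the principal point, pixels), "camera_from_world" (4x4, takes a point from world to camera coordinates). Camera axes: x right, y up, looking along -z (the intrinsics and any distortion apply to the point x, -y, -z); pixel columns grow to the right and rows downward; lengths in m; the calibration is good to about 2 mm. A picture is of the moment at which its call begins. camera_params takes no time and is no camera call.
- robot.job_done(): hands the job in, once; it reports no verdict.
The state is a dict: "time": time; "q": joint angles; "qvel": joint speeds; "effort": joint torques, N m; "ee_pos": TCP position; "ee_rot": TCP orientation; "ft_force": force on the tool from outside, world axes, zero at the start; "moment": the same for the moment, N m; "opening": finger opening in m.
Only numpy, scipy, OpenCV 4.12 (cv2) and the standard library are available. Lean on these libraries where they do the work, as an engineer would, in place of code of your own. Each camera call takes 0.05 s, during which the arm holds its last target.

## Working session

There is one attempt and no reset: what is moved stays moved. The work goes in short steps, Python scripts to look and compute and a tool call to move; the robot and the scene stay as the last step left them, time stands still between calls to the robot, and variables do not carry over. Pictures are saved under pics/ and viewed, and the job is handed in when it is done.

Besides the shell and the picture viewer there is one more tool, called after ">>>" by a JSON object that holds its "op" and its "data". arm_command: Moves the arm, as the interface text tells. Its arguments: {"type":"object","properties":{"plan":{"type":"array"},"grip_force":{"type":"number"}},"required":["plan"]}

```bash
ls; mkdir -p pics; python3 - <<'E'
from rig import robot
import cv2, numpy as np
s=robot.observe(); print(s)
for n in ("scene","top"):
    p,d=robot.read_camera(n)
    cv2.imwrite(f"pics/{n}0.png",p[:,:,::-1]); np.save(f"{n}0.npy",d); np.save(f"{n}0p.npy",p)
    print(n,robot.camera_params(n))
E
```

```text
pics
{'time': 0.0, 'q': array([ 1.12611094,  0.32179723, -0.07009813,  1.45167366,  0.02262372,
        1.37077908, -0.05692264]), 'qvel': array([ 1.11478458e-03, -5.91591552e-04,  7.96919292e-04,  1.94477767e-05,
       -6.34808355e-04,  8.02962089e-04, -8.30732032e-04]), 'effort': array([-5.87388126e-05, -4.93577385e+01, -3.81863806e-01, -3.14331508e+01,
        1.31583918e-02,  1.13233540e-02,  5.13236864e-05]), 'ee_pos': array([ 0.28759762, -0.58236124,  0.24924097]), 'ee_rot': array([-3.05754438e+00, -7.13986184e-01,  8.44849617e-04]), 'ft_force': array([-0.41309205, -0.27010903, -0.16061399]), 'moment': array([-0.02905101, -0.01827921,  0.0551115 ]), 'opening': 0.08539353825320757}
scene {'vertical_fov': 53.48886519376892, 'cx': 314.841050999783, 'cy': 198.7368681689021, 'camera_from_world': array([[ 0.87033035,  0.49231836, -0.0121539 , -0.4293434 ],
       [-0.32434927,  0.59161273,  0.73810021,  0.14951689],
       [ 0.37057069, -0.63844891,  0.67458162, -1.13097418],
       [ 0.        ,  0.        ,  0.        ,  1.        ]])}
top {'vertical_fov': 49.20642018662722, 'cx': 317.3096890640799, 'cy': 199.10700122259433, 'camera_from_world': array([[ 8.78160351e-05, -9.99949116e-01,  1.00874757e-02,
        -3.36250481e-02],
       [ 9.99531759e-01,  3.96430068e-04,  3.05958584e-02,
        -5.11903726e-01],
       [-3.05983006e-02,  1.00800656e-02,  9.99480933e-01,
        -1.12501665e+00],
       [ 0.00000000e+00,  0.00000000e+00,  0.00000000e+00,
         1.00000000e+00]])}
```

View pics/top0.png

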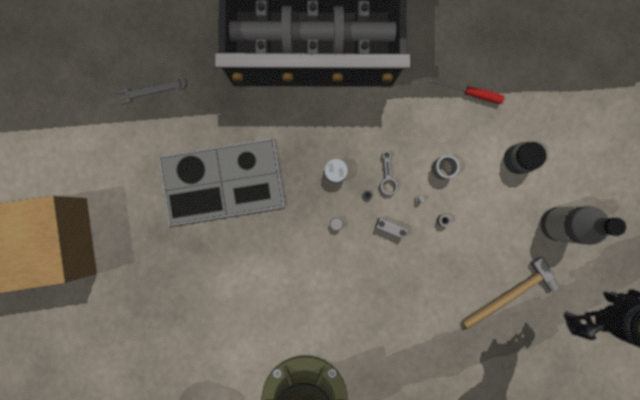

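View pics/scene0.png

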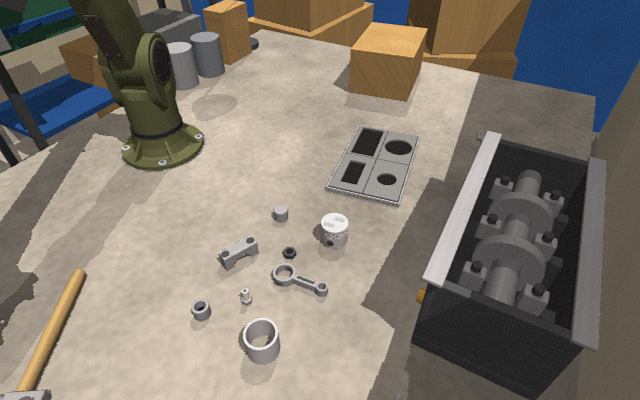

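The top view shows the tray near (223,183), piston (335,170), tappet (335,225), rod (388,175), cap (391,228), sleeve (447,166) and socket (444,221). A nut (367,195) and a spark plug (419,200) are also on the bench. Next I'll measure these.

```bash
cat > h.py <<'E'
import numpy as np, cv2
from rig import robot
def K(n):
    c=robot.camera_params(n); f=200/np.tan(np.radians(c["vertical_fov"]/2)); return f,c["cx"],c["cy"],np.array(c["camera_from_world"])
def ray(n,uv,z):
    f,cx,cy,T=K(n); uv=np.atleast_2d(uv).astype(float)
    d=np.c_[(uv[:,0]-cx)/f,-(uv[:,1]-cy)/f,-np.ones(len(uv))]
    R=T[:3,:3]; o=-R.T@T[:3,3]; w=d@R
    return o+w*((z-o[2])/w[:,2])[:,None]
def deproj(n,d):
    f,cx,cy,T=K(n); v,u=np.mgrid[:400,:640]
    c=np.stack([(u-cx)/f*d,-(v-cy)/f*d,-d],-1)
    return (c-T[:3,3])@T[:3,:3]
def proj(n,P):
    f,cx,cy,T=K(n); c=np.atleast_2d(P)@T[:3,:3].T+T[:3,3]
    return np.c_[cx+f*c[:,0]/-c[:,2],cy-f*c[:,1]/-c[:,2]]
E
python3 - <<'E'
from h import *
for n in("top","scene"):
    d=np.load(n+"0.npy"); W=deproj(n,d); np.save(n+"W.npy",W)
p=np.load("top0p.npy"); W=np.load("topW.npy")
print("bench z", [W[v,u].round(4) for u,v in((300,260),(480,200),(310,160),(400,260),(360,140))])
m=((W[:,:,2]>0.012)&(W[:,:,0]>0.3)&(W[:,:,0]<0.72)&(np.abs(W[:,:,1])<0.5)).astype(np.uint8)
nn,l,st,c=cv2.connectedComponentsWithStats(m)
for i in range(1,nn):
    if st[i,4]>15:
        z=W[:,:,2][l==i]; q=W[l==i]; t=q[q[:,2]>np.percentile(z,90)-.006]
        print(st[i],c[i].round(1),"zmax",np.percentile(z,90).round(4),"xy mid",((t.min(0)+t.max(0))/2).round(4),"ext",np.ptp(t,axis=0).round(3))
def crop(n,x0,y0,x1,y1,s,f):
    cv2.imwrite(f,cv2.resize(cv2.cvtColor(np.load(n+"0p.npy")[y0:y1,x0:x1],cv2.COLOR_RGB2BGR),None,fx=s,fy=s,interpolation=cv2.INTER_CUBIC))
crop("top",150,130,290,235,5,"pics/tray.png"); crop("top",310,140,470,250,5,"pics/parts.png")
E
```

```text
bench z [array([ 0.353 ,  0.0116, -0.0071]), array([ 0.5102, -0.4627, -0.0065]), array([ 6.146e-01, -1.440e-02, -1.000e-04]), array([ 0.3536, -0.2489,  0.0012]), array([ 0.6678, -0.1459, -0.002 ])]
[ 160  139  122   77 2820] [228.3 175.2] zmax 0.0159 xy mid [0.5691 0.1753 0.5762] ext [0.197 0.395 1.128]
[380 151  18  45 264] [387.7 174.4] zmax 0.0211 xy mid [ 0.5791 -0.2169  0.0201] ext [0.114 0.044 0.01 ]
[433 156  26  24 313] [445.8 167.2] zmax 0.0521 xy mid [ 0.5484 -0.2045  0.5933] ext [0.142 0.365 1.094]
[324 159  24  24 442] [335.6 170.8] zmax 0.053 xy mid [ 0.5442 -0.0648  0.5938] ext [0.134 0.085 1.093]
[416 197   8   5  30] [420.  199.3] zmax 0.0371 xy mid [ 0.5115 -0.2972  0.0351] ext [0.01  0.011 0.008]
[166 203   6  13  31] [169. 209.] zmax 0.0156 xy mid [0.4861 0.3487 0.0142] ext [0.031 0.014 0.004]
[193 213  22   7  62] [203.4 215.8] zmax 0.0165 xy mid [0.4688 0.132  0.5762] ext [0.017 0.308 1.128]
[438 215  14  12 107] [444.1 220.4] zmax 0.0285 xy mid [ 0.4599 -0.1988  0.5816] ext [0.035 0.353 1.118]
[170 216  24   8  68] [180.2 219.4] zmax 0.0161 xy mid [0.4637 0.1616 0.5762] ext [0.027 0.367 1.128]
[330 218  13  13 120] [336. 224.] zmax 0.0291 xy mid [ 0.4479 -0.0811  0.0279] ext [0.031 0.031 0.009]
[375 218  33  21 324] [391.1 228.1] zmax 0.0373 xy mid [ 0.445  -0.1413  0.5859] ext [0.065 0.239 1.109]
```

View pics/tray.png

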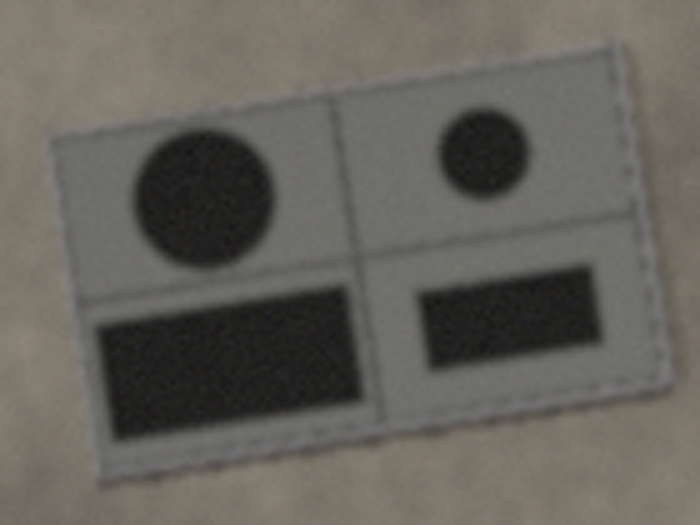

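View pics/parts.png

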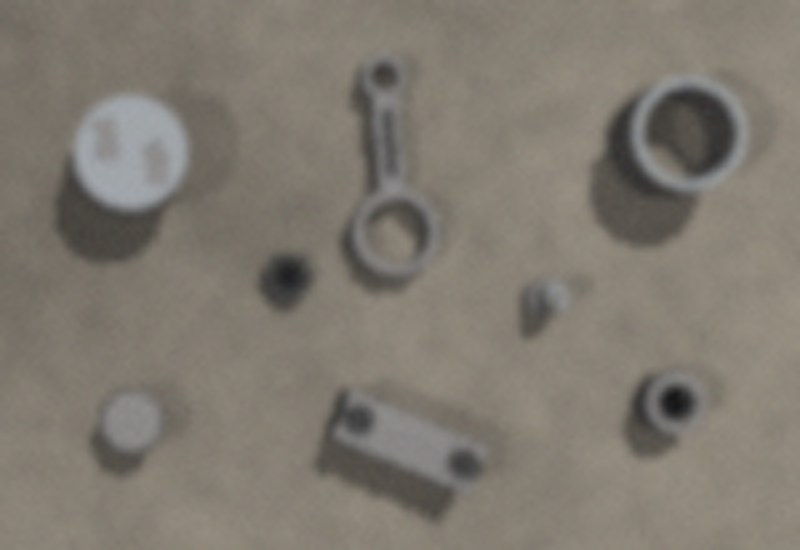

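```bash
cat > meas.py <<'E'
from h import *
def pockets(p):
    g=cv2.GaussianBlur(cv2.cvtColor(p,cv2.COLOR_RGB2GRAY),(3,3),0)
    m=np.zeros_like(g); m[140:230,155:290]=(g[140:230,155:290]<65)*255
    cs,_=cv2.findContours(m,cv2.RETR_EXTERNAL,cv2.CHAIN_APPROX_NONE)
    for c in cs:
        if cv2.contourArea(c)<100: continue
        w=ray("top",c[:,0],0.0105)[:,:2]*1000
        r=cv2.minAreaRect(w.astype(np.float32)); b=cv2.boxPoints(r)
        e=[b[1]-b[0],b[2]-b[1]]; L=max(e,key=np.linalg.norm)
        print("pocket px",c[:,0].mean(0).round(1),"xy",np.round(r[0],1),"size",np.round(r[1],1),"long axis deg",np.degrees(np.arctan2(L[1],L[0])).round(1))
E
python3 - <<'E'
from meas import *
p=np.load("top0p.npy"); pockets(p)
W=np.load("topW.npy"); g=cv2.cvtColor(p,cv2.COLOR_RGB2GRAY)
# top-surface masks : bright pixels in windows
for nm,(x0,y0,x1,y1),h in [("piston",(322,157,350,184),.052),("tappet",(327,215,344,233),.028),("rod",(378,148,402,198),.020),("cap",(372,212,412,242),.036),("sleeve",(432,153,462,181),.052),("socket",(436,211,453,229),.028)]:
    sub=g[y0:y1,x0:x1]; 
    zz=W[y0:y1,x0:x1,2]
    t,_=cv2.threshold(sub,0,255,cv2.THRESH_OTSU)
    for name,m in (("bright",(sub>=max(t,0))),("depth",(zz>h-.007)&(zz<h+.012))):
        m=m.astype(np.uint8)
        n,l,st,c=cv2.connectedComponentsWithStats(m); 
        if n<2: continue
        i=1+np.argmax(st[1:,4]); cs,_=cv2.findContours((l==i).astype(np.uint8),cv2.RETR_EXTERNAL,cv2.CHAIN_APPROX_NONE)
        q=cs[0][:,0]+[x0,y0]; w=ray("top",q,h)[:,:2]*1000; r=cv2.minAreaRect(w.astype(np.float32)); (cc,rad)=cv2.minEnclosingCircle(w.astype(np.float32))
        b=cv2.boxPoints(r); L=max([b[1]-b[0],b[2]-b[1]],key=np.linalg.norm)
        print(nm,name,t,"rect",np.round(r[0],1),np.round(r[1],1),"ang",np.degrees(np.arctan2(L[1],L[0])).round(1),"circ",np.round(cc,1),round(rad,1))
E
```

```text
pocket px [195.3 202.2] xy [503.8 280.9] size [ 59.6 129.6] long axis deg -80.8
pocket px [251.5 193. ] xy [527.6 136.7] size [39.6 89.1] long axis deg -80.5
pocket px [190.3 169.3] xy [589.  295.1] size [67.9 69.3] long axis deg -44.6
pocket px [246.2 160.2] xy [611.9 151.3] size [44.2 41.4] long axis deg 0.3
piston bright 127.0 rect [584.9 -79. ] [57.1 56. ] ang 26.6 circ [584.9 -78.7] 29.3
piston depth 127.0 rect [583.4 -79.8] [55.  55.1] ang -0.0 circ [582.7 -79.5] 28.8
tappet bright 106.0 rect [449.2 -78.3] [40.8 43.2] ang -0.0 circ [449.2 -78.3] 29.7
tappet depth 106.0 rect [447.9 -80.9] [28.8 28.8] ang -45.1 circ [447.9 -80.9] 15.5
rod bright 105.0 rect [ 580.4 -219.4] [ 59.4 126.7] ang -0.2 circ [ 580.5 -219.7] 69.7
rod depth 105.0 rect [ 579.  -216.8] [ 43.8 113.6] ang -0.3 circ [ 579.  -215.4] 57.3
cap bright 104.0 rect [ 441.9 -221. ] [99.2 73.3] ang 90.0 circ [ 441.9 -221. ] 61.6
cap depth 104.0 rect [ 437.5 -220.7] [76.5 25.9] ang 67.4 circ [ 438.  -220.9] 39.6
sleeve bright 100.0 rect [ 592.5 -357.1] [67.9 73.2] ang -90.0 circ [ 592.9 -357.2] 49.6
sleeve depth 100.0 rect [ 591.3 -358.1] [55.3 55.4] ang -0.5 circ [ 592.4 -358.5] 29.4
socket bright 96.0 rect [ 459.5 -356.7] [41.  43.5] ang -0.5 circ [ 459.6 -356.8] 29.7
socket depth 96.0 rect [ 456.8 -359.2] [30.8 28. ] ang 90.0 circ [ 457.  -358.6] 16.0
```

```bash
python3 - <<'E'
from h import *
p=np.load("top0p.npy")
print("rod big/small end", ray("top",[[388.6,186.6],[386.6,155.2]],.02).round(4).tolist())
print("nut",ray("top",[[367,195]],.01).round(3),"plug",ray("top",[[419,199.5]],.03).round(3))
W=np.load("sceneW.npy")
for nm,c,r,h in [("piston",(.584,-.0795),.05,.052),("tappet",(.448,-.081),.03,.028),("rod",(.579,-.217),.075,.020),("cap",(.4375,-.221),.055,.036)]:
    m=(np.hypot(W[...,0]-c[0],W[...,1]-c[1])<r)&(abs(W[...,2]-h)<.005)
    v,u=np.nonzero(m); w=ray("scene",np.c_[u,v],h)[:,:2]*1000
    R=cv2.minAreaRect(w.astype(np.float32)); print(nm,"scene cam",m.sum(),np.round(R[0],1),np.round(R[1],1), "medz",np.median(W[m][:,2]).round(4))
E
```

```text
rod big/small end [[0.5438, -0.2168, 0.02], [0.6249, -0.2121, 0.02]]
nut [[ 0.523 -0.162  0.01 ]] plug [[ 0.51  -0.293  0.03 ]]
piston scene cam 468 [585.9 -81. ] [54.5 57.9] medz 0.0534
tappet scene cam 127 [450.6 -83.1] [31.8 32.3] medz 0.0291
rod scene cam 478 [ 575.6 -217.9] [ 70.3 119.1] medz 0.0203
cap scene cam 441 [ 440.5 -223.1] [76.9 31.5] medz 0.0372
```

>>> {"op": "arm_command", "data": {"plan": [{"xyz": [20,35,0],"dr": [0,0,4],"claw": 1},{"xyz": [45,75,-5],"dr": [0,0,9],"claw": 1},{"xyz": [70,118,-10],"dr": [0,0,14],"claw": 1},{"xyz": [95,160,-15],"dr": [0,0,19],"claw": 1},{"xyz": [120,203,-20],"dr": [0,0,24],"claw": 1},{"xyz": [145,245,-25],"dr": [0,0,29],"claw": 1},{"xyz": [170,288,-35],"dr": [0,0,34],"claw": 1},{"xyz": [195,330,-45],"dr": [0,0,39],"claw": 1},{"xyz": [220,372,-55],"dr": [0,0,44],"claw": 1},{"xyz": [243,410,-65],"dr": [0,0,49],"claw": 1}]}}

```text
time: 1.1
ee_pos: [0.5315, -0.1704, 0.1849]
ee_rot: [-2.483, -1.924, -0.0]
ft_force: [0.4, -1.0, 0.4]
opening: 0.0853
```

>>> {"op": "arm_command", "data": {"plan": [{"xyz": [24,40,-10],"dr": [0,0,4],"claw": 1},{"xyz": [44,74,-25],"dr": [0,0,7],"claw": 1},{"xyz": [54,92,-35],"dr": [0,0,7],"claw": 1},{"xyz": [54,92,-35],"dr": [0,0,7],"claw": 1},{"xyz": [54,92,-35],"dr": [0,0,7],"claw": 1}]}}

```text
time: 1.6
ee_pos: [0.5844, -0.0809, 0.1497]
ee_rot: [-2.364, -2.067, 0.002]
ft_force: [-1.2, -1.0, -0.1]
opening: 0.0854
```

>>> {"op": "arm_command", "data": {"plan": [{"xyz": [0,0,-25],"dr": [0,0,0],"claw": 1},{"xyz": [0,0,-50],"dr": [0,0,0],"claw": 1},{"xyz": [0,0,-75],"dr": [0,0,0],"claw": 1},{"xyz": [0,0,-95],"dr": [0,0,0],"claw": 1},{"xyz": [0,0,-108],"dr": [0,0,0],"claw": 1},{"xyz": [0,0,-113],"dr": [0,0,0],"claw": 1},{"xyz": [0,0,-113],"dr": [0,0,0],"claw": 1},{"xyz": [0,0,-113],"dr": [0,0,0],"claw": 1}]}}

```text
time: 2.4
ee_pos: [0.5856, -0.0813, 0.0385]
ee_rot: [2.365, 2.065, 0.002]
ft_force: [1.0, -0.7, 0.5]
opening: 0.0852
```

```bash
python3 - <<'E'
from h import *
p,_=robot.read_camera("scene"); cv2.imwrite("pics/g1.png",cv2.resize(p[140:290,230:450,::-1],None,fx=3.5,fy=3.5))
E
```

```text
(no output)
```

View pics/g1.png

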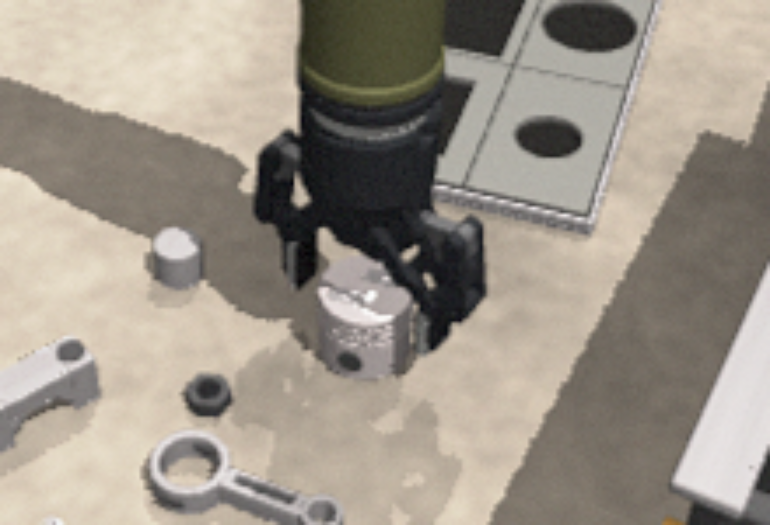

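The jaws straddle the piston at crop pixel (365,315) with a gap on both sides, so I'll close and lift.

>>> {"op": "arm_command", "data": {"plan": [{"xyz": [0,0,-3],"dr": [0,0,0],"claw": 0.4},{"xyz": [0,0,-3],"dr": [0,0,0],"claw": 0.4},{"xyz": [0,0,-3],"dr": [0,0,0],"claw": 0.4},{"xyz": [0,0,-3],"dr": [0,0,0],"claw": 0.4},{"xyz": [0,0,-3],"dr": [0,0,0],"claw": 0.4},{"xyz": [0,0,-3],"dr": [0,0,0],"claw": 0.4},{"xyz": [0,0,-3],"dr": [0,0,0],"claw": 0.4}], "grip_force": 50}}

```text
time: 3.15
ee_pos: [0.5853, -0.0808, 0.0349]
ee_rot: [2.365, 2.067, 0.001]
ft_force: [-0.4, -0.0, 5.7]
opening: 0.0574
```

>>> {"op": "arm_command", "data": {"plan": [{"xyz": [0,0,10],"dr": [0,0,0],"claw": 0.4},{"xyz": [0,0,30],"dr": [0,0,0],"claw": 0.4},{"xyz": [0,0,60],"dr": [0,0,0],"claw": 0.4},{"xyz": [0,0,85],"dr": [0,0,0],"claw": 0.4},{"xyz": [0,0,85],"dr": [0,0,0],"claw": 0.4}]}}

```text
time: 3.65
ee_pos: [0.5869, -0.0809, 0.1228]
ee_rot: [2.362, 2.064, 0.006]
ft_force: [0.4, 0.2, -1.8]
opening: 0.057
```

>>> {"op": "arm_command", "data": {"plan": [{"xyz": [0,25,0],"dr": [0,0,0],"claw": 0.4},{"xyz": [0,65,0],"dr": [0,0,0],"claw": 0.4},{"xyz": [0,110,0],"dr": [0,0,0],"claw": 0.4},{"xyz": [0,155,0],"dr": [0,0,0],"claw": 0.4},{"xyz": [2,200,0],"dr": [0,0,0],"claw": 0.4},{"xyz": [2,245,0],"dr": [0,0,0],"claw": 0.4},{"xyz": [2,290,0],"dr": [0,0,0],"claw": 0.4},{"xyz": [3,330,0],"dr": [0,0,0],"claw": 0.4},{"xyz": [3,360,0],"dr": [0,0,0],"claw": 0.4},{"xyz": [3,375,0],"dr": [0,0,0],"claw": 0.4}]}}

```text
time: 4.65
ee_pos: [0.5855, 0.2978, 0.1176]
ee_rot: [-2.359, -2.071, 0.003]
ft_force: [-1.0, 0.5, -2.2]
opening: 0.057
```

>>> {"op": "arm_command", "data": {"plan": [{"xyz": [0,0,0],"dr": [0,0,0],"claw": 0.4},{"xyz": [0,0,0],"dr": [0,0,0],"claw": 0.4}]}}

```text
time: 4.85
ee_pos: [0.588, 0.292, 0.1183]
ee_rot: [2.366, 2.065, -0.004]
ft_force: [0.6, -1.0, -2.4]
opening: 0.0569
```

```bash
python3 - <<'E'
from h import *
p,_=robot.read_camera("scene"); cv2.imwrite("pics/g2.png",cv2.resize(p[80:230,290:480,::-1],None,fx=4,fy=4))
E
```

```text
(no output)
```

View pics/g2.png

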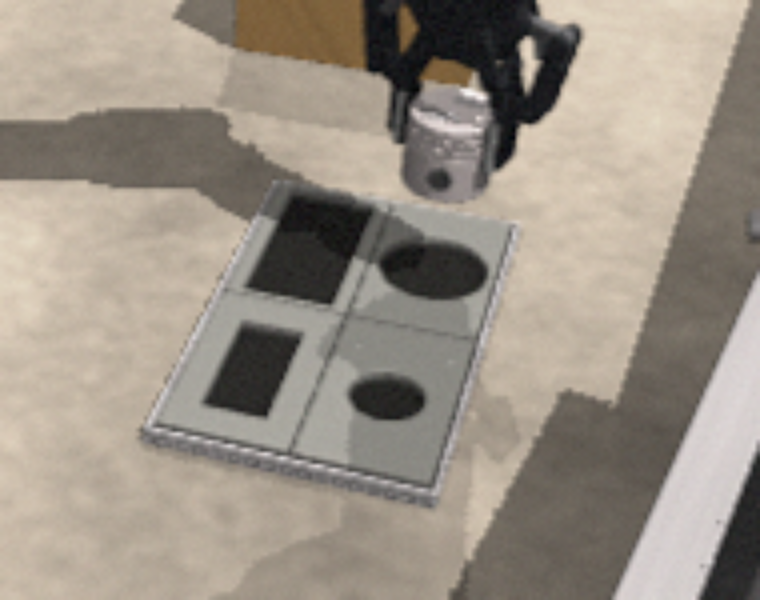

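The piston hangs upright at crop (447,150), above the wide round pocket at (433,270). Lowering it.

>>> {"op": "arm_command", "data": {"plan": [{"xyz": [1,1,-20],"dr": [0,0,0],"claw": 0.4},{"xyz": [1,1,-40],"dr": [0,0,0],"claw": 0.4},{"xyz": [1,1,-56],"dr": [0,0,0],"claw": 0.4},{"xyz": [1,1,-66],"dr": [0,0,0],"claw": 0.4},{"xyz": [1,1,-71],"dr": [0,0,0],"claw": 0.4},{"xyz": [1,1,-74],"dr": [0,0,0],"claw": 0.4},{"xyz": [1,1,-74],"dr": [0,0,0],"claw": 0.4}]}}

```text
time: 5.6
ee_pos: [0.5891, 0.2952, 0.0456]
ee_rot: [2.366, 2.067, 0.001]
ft_force: [-0.2, -0.1, -1.6]
opening: 0.0567
```

>>> {"op": "arm_command", "data": {"plan": [{"xyz": [0,0,-2],"dr": [0,0,0],"claw": 0.4},{"xyz": [0,0,-3],"dr": [0,0,0],"claw": 0.4},{"xyz": [0,0,-3],"dr": [0,0,0],"claw": 0.4}]}}

```text
time: 5.9
ee_pos: [0.5889, 0.2953, 0.0426]
ee_rot: [2.366, 2.067, 0.001]
ft_force: [-0.2, 0.4, -1.6]
opening: 0.0572
```

Still not touching (about 1 mm left), so I'll open slowly and lift.

>>> {"op": "arm_command", "data": {"plan": [{"xyz": [0,0,-1],"dr": [0,0,0],"claw": 0.7},{"xyz": [0,0,-1],"dr": [0,0,0],"claw": 0.8},{"xyz": [0,0,-1],"dr": [0,0,0],"claw": 0.9},{"xyz": [0,0,-1],"dr": [0,0,0],"claw": 1},{"xyz": [0,0,-1],"dr": [0,0,0],"claw": 1},{"xyz": [0,0,10],"dr": [0,0,0],"claw": 1},{"xyz": [0,0,35],"dr": [0,0,0],"claw": 1},{"xyz": [0,0,75],"dr": [0,0,0],"claw": 1},{"xyz": [0,0,108],"dr": [0,0,0],"claw": 1},{"xyz": [0,0,108],"dr": [0,0,0],"claw": 1}]}}

```text
time: 6.9
ee_pos: [0.5916, 0.2975, 0.1573]
ee_rot: [2.364, 2.065, 0.016]
ft_force: [0.3, 1.2, 0.1]
opening: 0.0852
```

>>> {"op": "arm_command", "data": {"plan": [{"xyz": [-8,-20,0],"dr": [0,0,0],"claw": 1},{"xyz": [-22,-60,0],"dr": [0,0,0],"claw": 1},{"xyz": [-38,-102,0],"dr": [0,0,0],"claw": 1},{"xyz": [-54,-145,0],"dr": [0,0,0],"claw": 1},{"xyz": [-70,-188,0],"dr": [0,0,0],"claw": 1},{"xyz": [-86,-231,0],"dr": [0,0,0],"claw": 0.8},{"xyz": [-102,-274,0],"dr": [0,0,0],"claw": 0.8},{"xyz": [-118,-317,0],"dr": [0,0,0],"claw": 0.8},{"xyz": [-133,-357,0],"dr": [0,0,0],"claw": 0.8},{"xyz": [-140,-377,0],"dr": [0,0,0],"claw": 0.8}]}}

```text
time: 7.9
ee_pos: [0.4469, -0.0857, 0.1504]
ee_rot: [2.37, 2.061, -0.002]
ft_force: [-0.2, 0.2, -0.1]
opening: 0.0685
```

>>> {"op": "arm_command", "data": {"plan": [{"xyz": [0,0,0],"dr": [0,0,0],"claw": 0.7},{"xyz": [0,0,-15],"dr": [0,0,0],"claw": 0.7},{"xyz": [0,0,-40],"dr": [0,0,0],"claw": 0.7},{"xyz": [0,0,-65],"dr": [0,0,0],"claw": 0.7},{"xyz": [0,0,-80],"dr": [0,0,0],"claw": 0.7},{"xyz": [0,0,-80],"dr": [0,0,0],"claw": 0.7},{"xyz": [0,0,-80],"dr": [0,0,0],"claw": 0.7}]}}

```text
time: 8.6
ee_pos: [0.4493, -0.0808, 0.0707]
ee_rot: [-2.364, -2.069, -0.001]
ft_force: [0.4, -0.4, -0.1]
opening: 0.0598
```

```bash
python3 - <<'E'
from h import *
p,_=robot.read_camera("scene"); cv2.imwrite("pics/g3.png",cv2.resize(p[90:290,200:450,::-1],None,fx=3,fy=3))
E
```

```text
(no output)
```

View pics/g3.png

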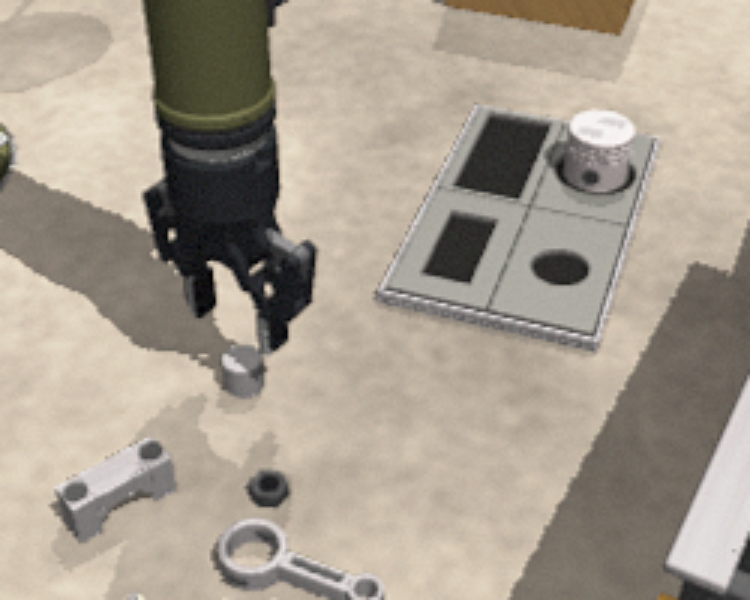

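The piston sits upright in the wide pocket at crop (600,165), and the open jaws are above the tappet at (242,372).

>>> {"op": "arm_command", "data": {"plan": [{"xyz": [0,-1,-18],"dr": [0,0,0],"claw": 0.7},{"xyz": [0,-1,-33],"dr": [0,0,0],"claw": 0.7},{"xyz": [0,-1,-42],"dr": [0,0,0],"claw": 0.7},{"xyz": [0,-1,-43],"dr": [0,0,0],"claw": 0.7},{"xyz": [0,-1,-43],"dr": [0,0,0],"claw": 0.2},{"xyz": [0,-1,-43],"dr": [0,0,0],"claw": 0.2},{"xyz": [0,-1,-43],"dr": [0,0,0],"claw": 0.2},{"xyz": [0,-1,-43],"dr": [0,0,0],"claw": 0.2},{"xyz": [0,-1,-43],"dr": [0,0,0],"claw": 0.2},{"xyz": [0,-1,-43],"dr": [0,0,0],"claw": 0.2}], "grip_force": 40}}

```text
time: 9.65
ee_pos: [0.4498, -0.0829, 0.0284]
ee_rot: [2.364, 2.066, 0.002]
ft_force: [-1.3, 0.5, 5.1]
opening: 0.0306
```

```bash
python3 - <<'E'
from h import *
p,_=robot.read_camera("scene"); cv2.imwrite("pics/g4.png",cv2.resize(p[150:250,230:350,::-1],None,fx=5,fy=5))
E
```

```text
(no output)
```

View pics/g4.png

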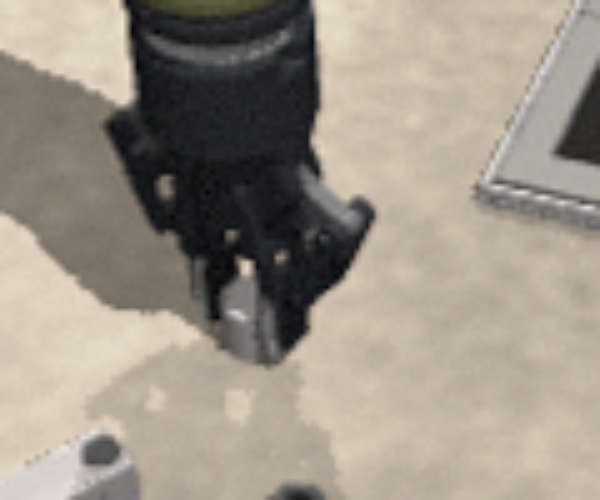

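Opening is 30.6 mm, which matches the tappet. Lifting it and carrying it to the small round pocket at (612,151).

>>> {"op": "arm_command", "data": {"plan": [{"xyz": [0,0,10],"dr": [0,0,0],"claw": 0.2},{"xyz": [0,0,35],"dr": [0,0,0],"claw": 0.2},{"xyz": [10,15,60],"dr": [0,0,0],"claw": 0.2},{"xyz": [35,50,70],"dr": [0,0,0],"claw": 0.2},{"xyz": [62,89,70],"dr": [0,0,0],"claw": 0.2},{"xyz": [89,128,70],"dr": [0,0,0],"claw": 0.2},{"xyz": [116,167,70],"dr": [0,0,0],"claw": 0.2},{"xyz": [140,201,65],"dr": [0,0,0],"claw": 0.2},{"xyz": [156,225,50],"dr": [0,0,0],"claw": 0.2},{"xyz": [162,234,40],"dr": [0,0,0],"claw": 0.2}]}}

```text
time: 10.7
ee_pos: [0.6112, 0.1549, 0.0669]
ee_rot: [-2.361, -2.07, -0.002]
ft_force: [0.3, -0.8, -0.8]
opening: 0.0303
```

>>> {"op": "arm_command", "data": {"plan": [{"xyz": [0,0,0],"dr": [0,0,0],"claw": 0.2},{"xyz": [0,0,0],"dr": [0,0,0],"claw": 0.2}]}}

```text
time: 10.9
ee_pos: [0.6101, 0.1495, 0.0671]
ee_rot: [2.367, 2.066, -0.004]
ft_force: [-0.4, -1.1, -1.0]
opening: 0.0305
```

```bash
python3 - <<'E'
from h import *
p,_=robot.read_camera("scene"); cv2.imwrite("pics/g5.png",cv2.resize(p[100:220,320:440,::-1],None,fx=5,fy=5))
E
```

```text
(no output)
```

View pics/g5.png

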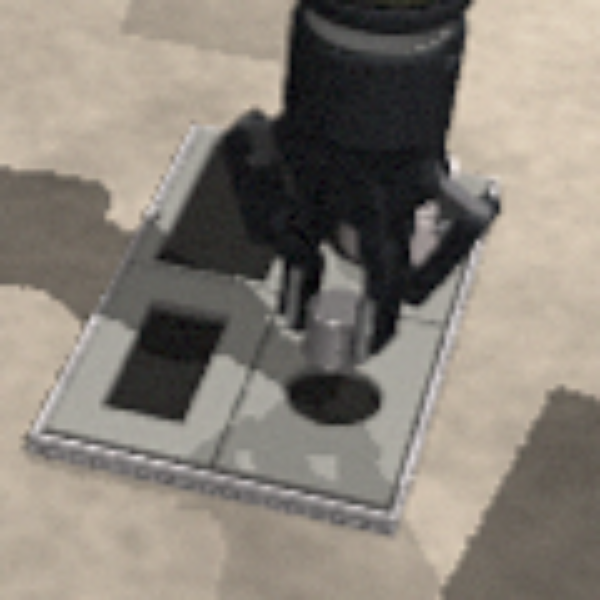

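>>> {"op": "arm_command", "data": {"plan": [{"xyz": [1,1,-10],"dr": [0,0,0],"claw": 0.2},{"xyz": [1,1,-20],"dr": [0,0,0],"claw": 0.2},{"xyz": [1,1,-25],"dr": [0,0,0],"claw": 0.2},{"xyz": [1,1,-28],"dr": [0,0,0],"claw": 0.2},{"xyz": [1,1,-30],"dr": [0,0,0],"claw": 0.2},{"xyz": [1,1,-30],"dr": [0,0,0],"claw": 0.2}]}}

```text
time: 11.55
ee_pos: [0.6117, 0.1522, 0.0371]
ee_rot: [-2.366, -2.067, 0.001]
ft_force: [0.6, 0.2, -1.1]
opening: 0.0306
```

>>> {"op": "arm_command", "data": {"plan": [{"xyz": [0,0,-1],"dr": [0,0,0],"claw": 0.2},{"xyz": [0,0,-1],"dr": [0,0,0],"claw": 0.45},{"xyz": [0,0,-1],"dr": [0,0,0],"claw": 0.5},{"xyz": [0,0,-1],"dr": [0,0,0],"claw": 0.6},{"xyz": [0,0,-1],"dr": [0,0,0],"claw": 0.7},{"xyz": [0,0,10],"dr": [0,0,0],"claw": 0.7},{"xyz": [0,0,35],"dr": [0,0,0],"claw": 0.7},{"xyz": [0,0,75],"dr": [0,0,0],"claw": 0.7},{"xyz": [0,0,112],"dr": [0,0,0],"claw": 0.7},{"xyz": [0,0,113],"dr": [0,0,0],"claw": 0.7}]}}

```text
time: 12.55
ee_pos: [0.6153, 0.1538, 0.1575]
ee_rot: [2.361, 2.064, 0.015]
ft_force: [1.0, -0.3, 0.2]
opening: 0.06
```

>>> {"op": "arm_command", "data": {"plan": [{"xyz": [-8,-18,0],"dr": [0,0,0],"claw": 0.7},{"xyz": [-26,-56,0],"dr": [0,0,-2],"claw": 0.7},{"xyz": [-45,-98,0],"dr": [0,0,-4],"claw": 0.7},{"xyz": [-64,-140,0],"dr": [0,0,-6],"claw": 0.7},{"xyz": [-83,-182,0],"dr": [0,0,-8],"claw": 0.7},{"xyz": [-102,-224,0],"dr": [0,0,-10],"claw": 0.7},{"xyz": [-121,-266,0],"dr": [0,0,-12],"claw": 0.7},{"xyz": [-140,-308,0],"dr": [0,0,-14],"claw": 0.7},{"xyz": [-159,-350,0],"dr": [0,0,-15],"claw": 0.7},{"xyz": [-172,-374,0],"dr": [0,0,-15],"claw": 0.7}]}}

```text
time: 13.55
ee_pos: [0.4378, -0.2255, 0.1508]
ee_rot: [2.618, 1.734, -0.001]
ft_force: [0.6, -0.5, -0.3]
opening: 0.0596
```

>>> {"op": "arm_command", "data": {"plan": [{"xyz": [0,0,0],"dr": [0,0,0],"claw": 0.7},{"xyz": [0,0,-15],"dr": [0,0,0],"claw": 0.7},{"xyz": [0,0,-40],"dr": [0,0,0],"claw": 0.7},{"xyz": [0,0,-60],"dr": [0,0,0],"claw": 0.7},{"xyz": [0,0,-70],"dr": [0,0,0],"claw": 0.7},{"xyz": [0,0,-70],"dr": [0,0,0],"claw": 0.7}]}}

```text
time: 14.15
ee_pos: [0.4393, -0.2206, 0.0793]
ee_rot: [-2.612, -1.741, 0.001]
ft_force: [0.1, 0.3, 0.1]
opening: 0.06
```

```bash
python3 - <<'E'
from h import *
p,_=robot.read_camera("scene"); cv2.imwrite("pics/g6.png",cv2.resize(p[90:310,190:440,::-1],None,fx=2.7,fy=2.7))
E
```

```text
(no output)
```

View pics/g6.png

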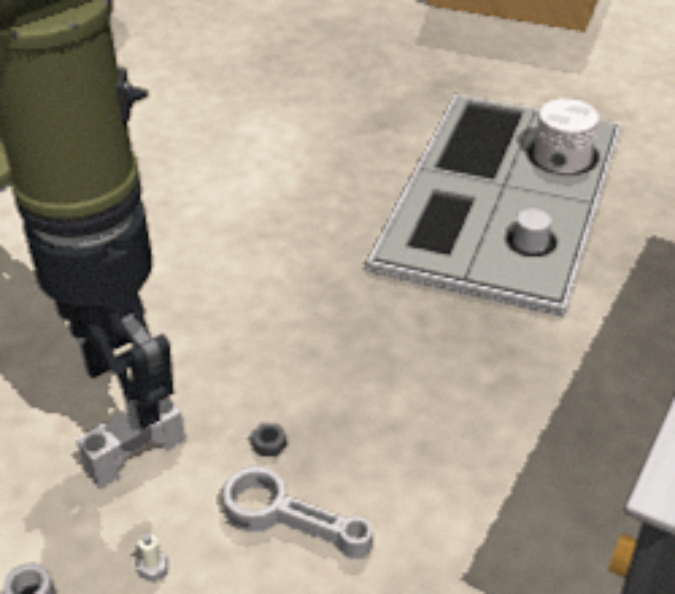

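The tappet sits upright in the small pocket at crop (533,230). The gripper is over the cap's middle at (130,445), with the fingers straddling its width. Descending.

>>> {"op": "arm_command", "data": {"plan": [{"xyz": [0,-1,-20],"dr": [0,0,0],"claw": 0.7},{"xyz": [0,-1,-38],"dr": [0,0,0],"claw": 0.7},{"xyz": [0,-1,-46],"dr": [0,0,0],"claw": 0.7},{"xyz": [0,-1,-47],"dr": [0,0,0],"claw": 0.7},{"xyz": [0,-1,-47],"dr": [0,0,0],"claw": 0.15},{"xyz": [0,-1,-47],"dr": [0,0,0],"claw": 0.15},{"xyz": [0,-1,-47],"dr": [0,0,0],"claw": 0.15},{"xyz": [0,-1,-47],"dr": [0,0,0],"claw": 0.15},{"xyz": [0,-1,-47],"dr": [0,0,0],"claw": 0.15},{"xyz": [0,-1,-47],"dr": [0,0,0],"claw": 0.15}], "grip_force": 60}}

```text
time: 15.2
ee_pos: [0.4406, -0.2231, 0.0345]
ee_rot: [2.614, 1.74, 0.001]
ft_force: [-1.7, 1.1, 6.3]
opening: 0.0249
```

>>> {"op": "arm_command", "data": {"plan": [{"xyz": [0,0,10],"dr": [0,0,0],"claw": 0.15},{"xyz": [0,0,30],"dr": [0,0,0],"claw": 0.15},{"xyz": [0,0,60],"dr": [0,0,0],"claw": 0.15},{"xyz": [0,0,70],"dr": [0,0,0],"claw": 0.15},{"xyz": [0,0,70],"dr": [0,0,0],"claw": 0.15}]}}

```text
time: 15.7
ee_pos: [0.4409, -0.2234, 0.1049]
ee_rot: [2.613, 1.738, 0.002]
ft_force: [0.4, -0.3, -3.4]
opening: 0.0247
```

```bash
python3 - <<'E'
from h import *
p,_=robot.read_camera("scene"); cv2.imwrite("pics/g7.png",cv2.resize(p[150:310,170:330,::-1],None,fx=3.7,fy=3.7))
E
```

```text
(no output)
```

View pics/g7.png

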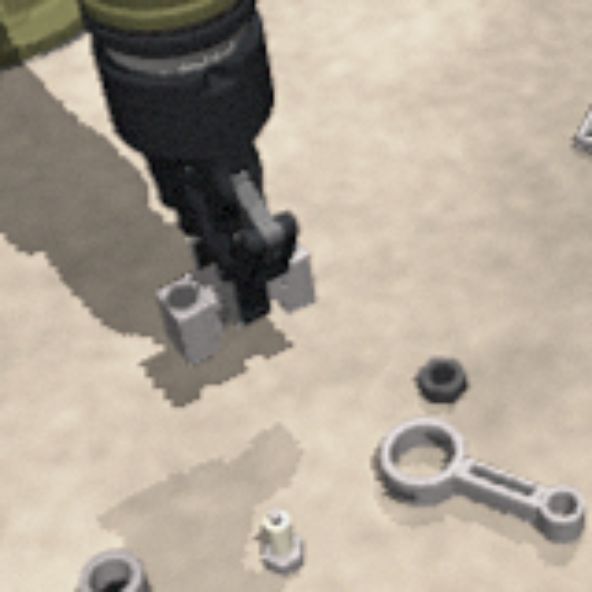

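>>> {"op": "arm_command", "data": {"plan": [{"xyz": [5,20,0],"dr": [0,0,2],"claw": 0.15},{"xyz": [14,58,0],"dr": [0,0,5],"claw": 0.15},{"xyz": [24,100,0],"dr": [0,0,9],"claw": 0.15},{"xyz": [34,142,0],"dr": [0,0,13],"claw": 0.15},{"xyz": [45,184,0],"dr": [0,0,17],"claw": 0.15},{"xyz": [55,226,0],"dr": [0,0,21],"claw": 0.15},{"xyz": [65,268,0],"dr": [0,0,25],"claw": 0.15},{"xyz": [75,308,0],"dr": [0,0,29],"claw": 0.15},{"xyz": [83,342,0],"dr": [0,0,32],"claw": 0.15},{"xyz": [88,360,0],"dr": [0,0,32],"claw": 0.15}]}}

```text
time: 16.75
ee_pos: [0.5262, 0.1423, 0.1019]
ee_rot: [-2.024, -2.398, -0.001]
ft_force: [-0.0, -0.7, -3.7]
opening: 0.0245
```

>>> {"op": "arm_command", "data": {"plan": [{"xyz": [0,0,-5],"dr": [0,0,0],"claw": 0.15},{"xyz": [0,0,-15],"dr": [0,0,0],"claw": 0.15},{"xyz": [0,0,-25],"dr": [0,0,0],"claw": 0.15},{"xyz": [0,0,-35],"dr": [0,0,0],"claw": 0.15},{"xyz": [0,0,-35],"dr": [0,0,0],"claw": 0.15}]}}

```text
time: 17.25
ee_pos: [0.5262, 0.1357, 0.066]
ee_rot: [-2.034, -2.391, 0.005]
ft_force: [-0.7, -0.4, -3.6]
opening: 0.0252
```

```bash
python3 - <<'E'
from h import *
p,_=robot.read_camera("scene"); cv2.imwrite("pics/g8.png",cv2.resize(p[100:220,320:440,::-1],None,fx=5,fy=5))
E
```

```text
(no output)
```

View pics/g8.png

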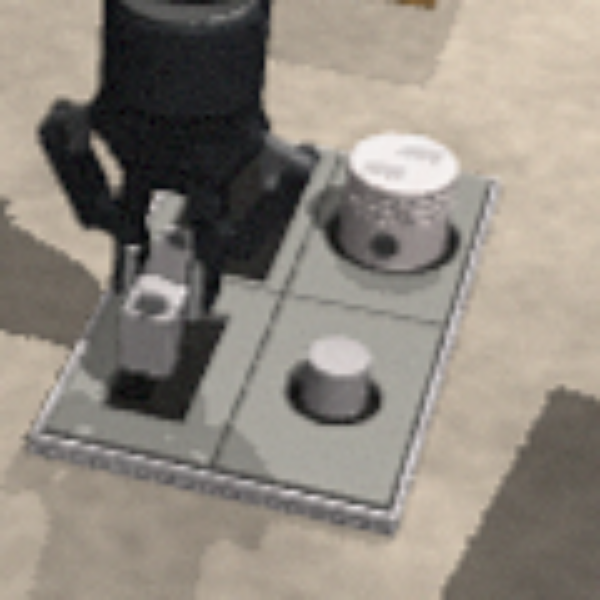

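The cap is upright over the short slot with its long axis along it. Lowering about 24 mm.

>>> {"op": "arm_command", "data": {"plan": [{"xyz": [1,1,-8],"dr": [0,0,0],"claw": 0.15},{"xyz": [1,1,-16],"dr": [0,0,0],"claw": 0.15},{"xyz": [1,1,-20],"dr": [0,0,0],"claw": 0.15},{"xyz": [1,1,-22],"dr": [0,0,0],"claw": 0.15},{"xyz": [1,1,-23],"dr": [0,0,0],"claw": 0.15},{"xyz": [1,1,-23],"dr": [0,0,0],"claw": 0.15}]}}

```text
time: 17.9
ee_pos: [0.5289, 0.1383, 0.0454]
ee_rot: [2.034, 2.394, 0.0]
ft_force: [-0.0, 0.1, -4.0]
opening: 0.0248
```

>>> {"op": "arm_command", "data": {"plan": [{"xyz": [-1,-1,-2],"dr": [0,0,0],"claw": 0.15},{"xyz": [-1,-1,-3],"dr": [0,0,0],"claw": 0.15},{"xyz": [-1,-1,-3],"dr": [0,0,0],"claw": 0.15}]}}

```text
time: 18.2
ee_pos: [0.5277, 0.1371, 0.0423]
ee_rot: [2.034, 2.394, -0.0]
ft_force: [0.4, -1.0, -3.9]
opening: 0.0247
```

>>> {"op": "arm_command", "data": {"plan": [{"xyz": [0,0,-1],"dr": [0,0,0],"claw": 0.15},{"xyz": [0,0,-1],"dr": [0,0,0],"claw": 0.35},{"xyz": [0,0,-1],"dr": [0,0,0],"claw": 0.4},{"xyz": [0,0,-1],"dr": [0,0,0],"claw": 0.5},{"xyz": [0,0,-1],"dr": [0,0,0],"claw": 0.6},{"xyz": [0,0,10],"dr": [0,0,0],"claw": 0.6},{"xyz": [0,0,35],"dr": [0,0,0],"claw": 0.6},{"xyz": [0,0,75],"dr": [0,0,0],"claw": 0.6},{"xyz": [0,0,107],"dr": [0,0,0],"claw": 0.6},{"xyz": [0,0,108],"dr": [0,0,0],"claw": 0.6}]}}

```text
time: 19.2
ee_pos: [0.531, 0.1385, 0.1561]
ee_rot: [2.03, 2.389, 0.011]
ft_force: [0.5, -0.1, -1.1]
opening: 0.0514
```

>>> {"op": "arm_command", "data": {"plan": [{"xyz": [3,-18,0],"dr": [0,0,-5],"claw": 0.6},{"xyz": [9,-55,0],"dr": [0,0,-13],"claw": 0.6},{"xyz": [15,-96,0],"dr": [0,0,-21],"claw": 0.6},{"xyz": [22,-138,0],"dr": [0,0,-29],"claw": 0.6},{"xyz": [29,-180,0],"dr": [0,0,-37],"claw": 0.6},{"xyz": [36,-222,0],"dr": [0,0,-45],"claw": 0.6},{"xyz": [43,-264,0],"dr": [0,0,-53],"claw": 0.6},{"xyz": [49,-304,0],"dr": [0,0,-61],"claw": 0.6},{"xyz": [54,-336,0],"dr": [0,0,-69],"claw": 0.6},{"xyz": [57,-352,0],"dr": [0,0,-77],"claw": 0.6}]}}

```text
time: 20.2
ee_pos: [0.5841, -0.2193, 0.1501]
ee_rot: [3.084, 0.591, -0.001]
ft_force: [-0.1, 0.4, 0.1]
opening: 0.051
```

>>> {"op": "arm_command", "data": {"plan": [{"xyz": [0,0,-5],"dr": [0,0,-8],"claw": 0.5},{"xyz": [0,0,-20],"dr": [0,0,-16],"claw": 0.5},{"xyz": [0,0,-45],"dr": [0,0,-19],"claw": 0.5},{"xyz": [0,0,-70],"dr": [0,0,-19],"claw": 0.5},{"xyz": [0,0,-80],"dr": [0,0,-19],"claw": 0.5},{"xyz": [0,0,-80],"dr": [0,0,-19],"claw": 0.5}]}}

```text
time: 20.8
ee_pos: [0.5836, -0.2142, 0.0687]
ee_rot: [-3.139, -0.091, 0.005]
ft_force: [-0.7, 0.4, -0.5]
opening: 0.0429
```

```bash
python3 - <<'E'
from h import *
p,_=robot.read_camera("scene"); cv2.imwrite("pics/g9.png",cv2.resize(p[100:330,190:440,::-1],None,fx=2.6,fy=2.6))
E
```

```text
(no output)
```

View pics/g9.png

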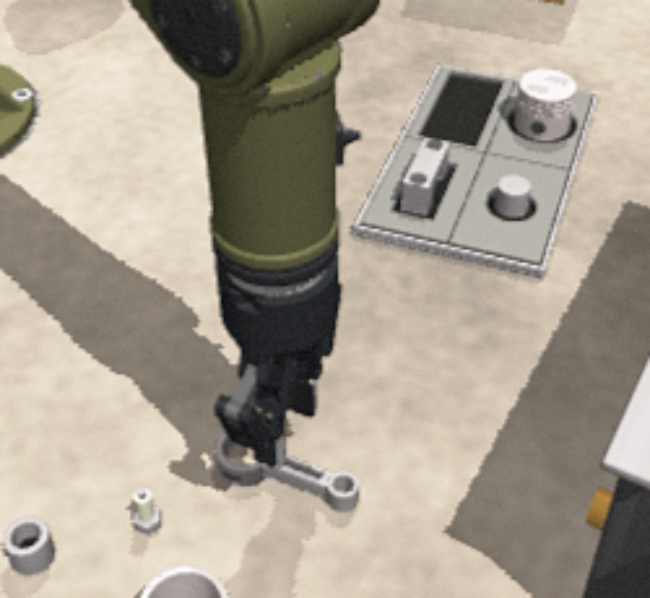

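The cap stands in the short slot at crop (425,178). The gripper is over the rod shank, and I'll grip 4 mm farther from the big end for clearance.

>>> {"op": "arm_command", "data": {"plan": [{"xyz": [4,0,-18],"dr": [0,0,0],"claw": 0.5},{"xyz": [4,0,-33],"dr": [0,0,0],"claw": 0.5},{"xyz": [4,0,-41],"dr": [0,0,0],"claw": 0.5},{"xyz": [4,0,-44],"dr": [0,0,0],"claw": 0.5},{"xyz": [4,0,-44],"dr": [0,0,0],"claw": 0.5}]}}

```text
time: 21.35
ee_pos: [0.5885, -0.2146, 0.0256]
ee_rot: [-3.14, -0.09, 0.002]
ft_force: [-0.9, 0.2, -0.5]
opening: 0.0428
```

```bash
python3 - <<'E'
from h import *
p,_=robot.read_camera("scene"); cv2.imwrite("pics/g10.png",cv2.resize(p[220:310,250:340,::-1],None,fx=6,fy=6))
E
```

```text
(no output)
```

View pics/g10.png

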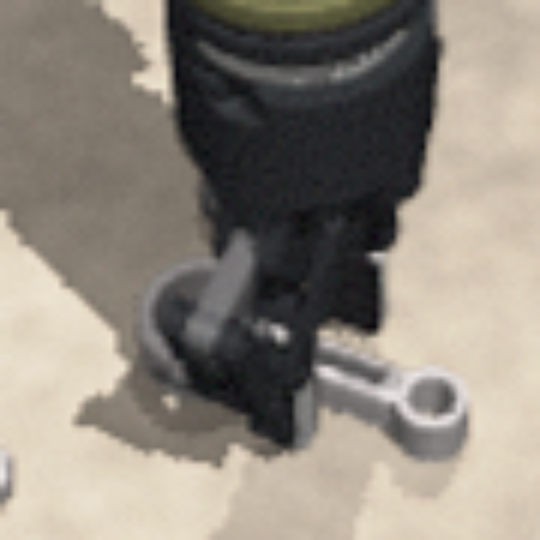

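Both fingers straddle the shank at about crop (310,390), clear of the rings. Closing and lifting.

>>> {"op": "arm_command", "data": {"plan": [{"xyz": [0,0,-1],"dr": [0,0,0],"claw": 0.05},{"xyz": [0,0,-1],"dr": [0,0,0],"claw": 0.05},{"xyz": [0,0,-1],"dr": [0,0,0],"claw": 0.05},{"xyz": [0,0,-1],"dr": [0,0,0],"claw": 0.05},{"xyz": [0,0,-1],"dr": [0,0,0],"claw": 0.05},{"xyz": [0,0,-1],"dr": [0,0,0],"claw": 0.05},{"xyz": [0,0,-1],"dr": [0,0,0],"claw": 0.05}], "grip_force": 80}}

```text
time: 22.1
ee_pos: [0.5893, -0.2151, 0.0261]
ee_rot: [3.14, 0.09, 0.002]
ft_force: [-0.3, 0.8, 5.3]
opening: 0.0118
```

>>> {"op": "arm_command", "data": {"plan": [{"xyz": [0,0,10],"dr": [0,0,0],"claw": 0.05},{"xyz": [0,0,30],"dr": [0,0,0],"claw": 0.05},{"xyz": [0,0,60],"dr": [0,0,0],"claw": 0.05},{"xyz": [0,0,80],"dr": [0,0,0],"claw": 0.05},{"xyz": [0,0,80],"dr": [0,0,0],"claw": 0.05}]}}

```text
time: 22.6
ee_pos: [0.5908, -0.2153, 0.1085]
ee_rot: [3.138, 0.09, 0.008]
ft_force: [1.1, -0.5, -2.5]
opening: 0.0114
```

```bash
python3 - <<'E'
from h import *
p,_=robot.read_camera("scene"); cv2.imwrite("pics/g11.png",cv2.resize(p[180:300,240:360,::-1],None,fx=5,fy=5))
E
```

```text
(no output)
```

View pics/g11.png

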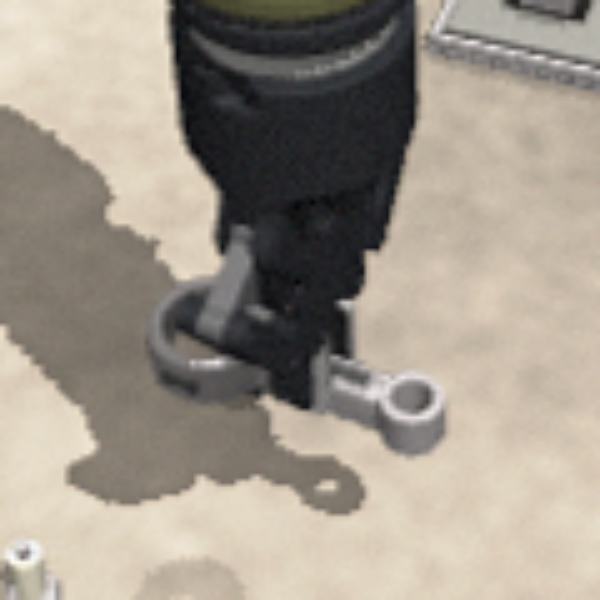

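The rod hangs level in the jaws. Moving to TCP (502,292) with a +96° turn, which puts the rod's origin on the long slot's centre.

>>> {"op": "arm_command", "data": {"plan": [{"xyz": [-3,15,10],"dr": [0,0,4],"claw": 0.05},{"xyz": [-8,50,20],"dr": [0,0,11],"claw": 0.05},{"xyz": [-15,90,30],"dr": [0,0,18],"claw": 0.05},{"xyz": [-22,130,30],"dr": [0,0,25],"claw": 0.05},{"xyz": [-29,170,30],"dr": [0,0,32],"claw": 0.05},{"xyz": [-36,210,30],"dr": [0,0,39],"claw": 0.05},{"xyz": [-43,250,30],"dr": [0,0,46],"claw": 0.05},{"xyz": [-50,290,30],"dr": [0,0,53],"claw": 0.05},{"xyz": [-57,330,30],"dr": [0,0,60],"claw": 0.05},{"xyz": [-64,370,30],"dr": [0,0,67],"claw": 0.05}]}}

```text
time: 23.65
ee_pos: [0.523, 0.1563, 0.1334]
ee_rot: [-2.563, -1.814, 0.005]
ft_force: [1.6, -0.3, -3.1]
opening: 0.0117
```

>>> {"op": "arm_command", "data": {"plan": [{"xyz": [-7,40,0],"dr": [0,0,8],"claw": 0.05},{"xyz": [-13,80,0],"dr": [0,0,15],"claw": 0.05},{"xyz": [-18,112,0],"dr": [0,0,22],"claw": 0.05},{"xyz": [-22,130,0],"dr": [0,0,27],"claw": 0.05},{"xyz": [-23,137,-5],"dr": [0,0,29],"claw": 0.05},{"xyz": [-23,137,-20],"dr": [0,0,29],"claw": 0.05},{"xyz": [-23,137,-40],"dr": [0,0,29],"claw": 0.05},{"xyz": [-23,137,-60],"dr": [0,0,29],"claw": 0.05},{"xyz": [-23,137,-70],"dr": [0,0,29],"claw": 0.05},{"xyz": [-23,137,-70],"dr": [0,0,29],"claw": 0.05}]}}

```text
time: 24.65
ee_pos: [0.5008, 0.2895, 0.0625]
ee_rot: [-2.037, -2.39, 0.008]
ft_force: [-0.4, 0.0, -2.8]
opening: 0.0118
```

```bash
python3 - <<'E'
from h import *
print(robot.observe()["ee_pos"])
p,_=robot.read_camera("scene"); cv2.imwrite("pics/g12.png",cv2.resize(p[90:220,310:440,::-1],None,fx=4.6,fy=4.6))
p,_=robot.read_camera("top"); cv2.imwrite("pics/t12.png",cv2.resize(p[130:240,150:290,::-1],None,fx=5,fy=5))
E
```

```text
[0.50080395 0.28954422 0.06247174]
```

View pics/g12.png

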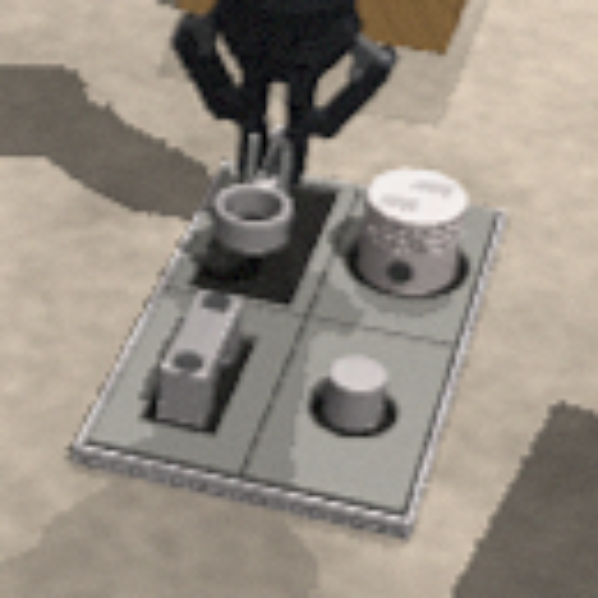

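View pics/t12.png

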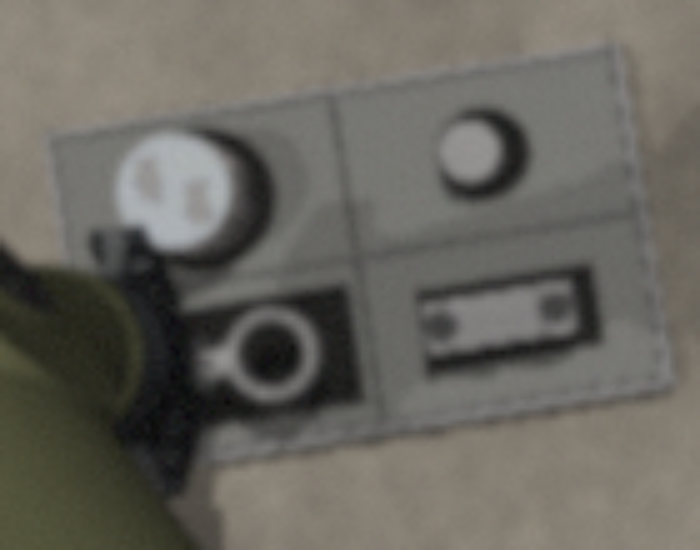

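```bash
python3 - <<'E'
from h import *
print("bigend", ray("top",[[204.2,200.4]],.057)*1000)
print("piston", ray("top",[[150+174/5,130+191/5]],.059)*1000, "tappet",ray("top",[[150+472/5,130+150/5]],.035)*1000,"cap",ray("top",[[150+502/5,130+316/5]],.043)*1000)
E
```

```text
bigend [[507.09895292 246.9688967   57.        ]]
piston [[586.7521475  295.00222668  59.        ]] tappet [[610.19090642 151.60823932  35.        ]] cap [[525.61356337 134.87574809  43.        ]]
```

The rod's big end measures (507,247) against the ideal (509,246). The placed parts are within about 3 mm of their pocket centres. Lowering.

>>> {"op": "arm_command", "data": {"plan": [{"xyz": [2,1,-10],"dr": [0,0,0],"claw": 0.05},{"xyz": [2,1,-18],"dr": [0,0,0],"claw": 0.05},{"xyz": [2,1,-23],"dr": [0,0,0],"claw": 0.05},{"xyz": [2,1,-26],"dr": [0,0,0],"claw": 0.05},{"xyz": [2,1,-27],"dr": [0,0,0],"claw": 0.05},{"xyz": [2,1,-27],"dr": [0,0,0],"claw": 0.05}]}}

```text
time: 25.35
ee_pos: [0.5038, 0.2933, 0.0383]
ee_rot: [-2.034, -2.394, 0.0]
ft_force: [0.4, 0.6, -1.4]
opening: 0.0115
```

>>> {"op": "arm_command", "data": {"plan": [{"xyz": [0,-1,-2],"dr": [0,0,0],"claw": 0.05},{"xyz": [0,-1,-4],"dr": [0,0,0],"claw": 0.05},{"xyz": [0,-1,-5],"dr": [0,0,0],"claw": 0.05},{"xyz": [0,-1,-5],"dr": [0,0,0],"claw": 0.05}]}}

```text
time: 25.75
ee_pos: [0.5039, 0.2921, 0.0333]
ee_rot: [2.034, 2.394, -0.0]
ft_force: [-0.4, -0.3, -2.5]
opening: 0.0115
```

>>> {"op": "arm_command", "data": {"plan": [{"xyz": [0,0,-1],"dr": [0,0,0],"claw": 0.05},{"xyz": [0,0,-1],"dr": [0,0,0],"claw": 0.2},{"xyz": [0,0,-1],"dr": [0,0,0],"claw": 0.28},{"xyz": [0,0,-1],"dr": [0,0,0],"claw": 0.28},{"xyz": [0,0,-1],"dr": [0,0,0],"claw": 0.28},{"xyz": [0,0,5],"dr": [0,0,0],"claw": 0.28},{"xyz": [0,0,20],"dr": [0,0,0],"claw": 0.28},{"xyz": [0,0,50],"dr": [0,0,0],"claw": 0.28},{"xyz": [0,0,90],"dr": [0,0,0],"claw": 0.28},{"xyz": [0,0,130],"dr": [0,0,0],"claw": 0.28}]}}

```text
time: 26.75
ee_pos: [0.5036, 0.2924, 0.1658]
ee_rot: [2.034, 2.395, 0.001]
ft_force: [1.4, 0.5, 0.4]
opening: 0.024
```

>>> {"op": "arm_command", "data": {"plan": [{"xyz": [10,-40,10],"dr": [0,0,0],"claw": 0.28},{"xyz": [10,-80,20],"dr": [0,0,0],"claw": 0.28},{"xyz": [10,-120,20],"dr": [0,0,0],"claw": 0.28},{"xyz": [10,-160,20],"dr": [0,0,0],"claw": 0.28},{"xyz": [10,-200,20],"dr": [0,0,0],"claw": 0.28},{"xyz": [10,-240,20],"dr": [0,0,0],"claw": 0.28},{"xyz": [10,-280,20],"dr": [0,0,0],"claw": 0.28},{"xyz": [10,-310,20],"dr": [0,0,0],"claw": 0.28},{"xyz": [10,-320,20],"dr": [0,0,0],"claw": 0.28},{"xyz": [10,-320,20],"dr": [0,0,0],"claw": 0.28}]}}

```text
time: 27.75
ee_pos: [0.5141, -0.0289, 0.1842]
ee_rot: [2.037, 2.39, 0.001]
ft_force: [0.5, 0.6, 0.3]
opening: 0.0238
```

```bash
python3 - <<'E'
from h import *
p,_=robot.read_camera("scene"); cv2.imwrite("pics/sF.png",p[:,:,::-1])
p,d=robot.read_camera("top"); cv2.imwrite("pics/tF.png",cv2.resize(p[130:240,150:290,::-1],None,fx=5,fy=5)); np.save("topF.npy",d)
W=deproj("top",d)
g=cv2.cvtColor(p,cv2.COLOR_RGB2GRAY)
for nm,c,r,h in [("piston",(.589,.295),.05,.059),("tappet",(.612,.151),.03,.035),("rod",(.504,.281),.075,.027),("cap",(.5276,.1367),.055,.043),("sleeve",(.592,-.358),.05,.052),("socket",(.457,-.359),.03,.028)]:
    m=(np.hypot(W[...,0]-c[0],W[...,1]-c[1])<r)&(abs(W[...,2]-h)<.006)
    v,u=np.nonzero(m); w=ray("top",np.c_[u,v],h)[:,:2]*1000
    R=cv2.minAreaRect(w.astype(np.float32)); b=cv2.boxPoints(R); L=max([b[1]-b[0],b[2]-b[1]],key=np.linalg.norm)
    P=W[m]; A=np.c_[P[:,:2]-P[:,:2].mean(0),np.ones(len(P))]; co=np.linalg.lstsq(A,P[:,2],rcond=None)[0]
    print(nm,m.sum(),"xy",np.round(R[0],1),"size",np.round(R[1],1),"ang",np.degrees(np.arctan2(L[1],L[0])).round(1),"target",np.array(c)*1000,"z-h mm",((np.median(P[:,2])-h)*1000).round(1),"slope",np.hypot(*co[:2]).round(3))
E
```

```text
piston 425 xy [587.3 295.7] size [54.6 56.8] ang -89.9 target [589. 295.] z-h mm -1.2 slope 0.007
tappet 121 xy [608.9 152.6] size [28.  30.4] ang -89.9 target [612. 151.] z-h mm -1.1 slope 0.018
rod 278 xy [508.3 276. ] size [ 85.9 111.7] ang -40.6 target [504. 281.] z-h mm -2.0 slope 0.021
cap 311 xy [524.8 137.3] size [26.1 75.8] ang -80.5 target [527.6 136.7] z-h mm -1.0 slope 0.023
sleeve 136 xy [ 591.3 -358.1] size [55.3 55.4] ang -0.6 target [ 592. -358.] z-h mm -1.8 slope 0.023
socket 77 xy [ 456.8 -359.2] size [30.8 28. ] ang 90.0 target [ 457. -359.] z-h mm -1.7 slope 0.021
```

View pics/sF.png

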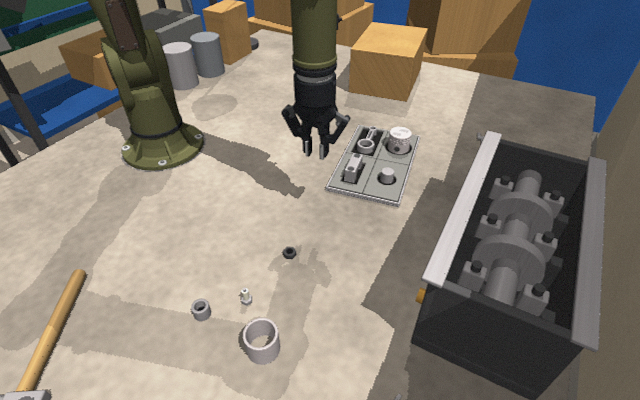

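View pics/tF.png

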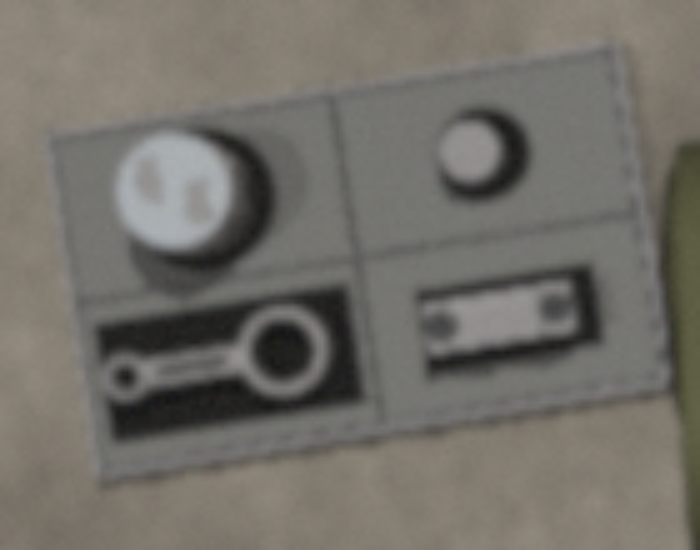

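The rod's rectangle fit is contaminated by block pixels (86 mm wide), so I'll check the rod by its ring centres: crop (284,351) and (126,377).

```bash
python3 - <<'E'
from h import *
R=ray("top",[[206.8,200.2],[175.2,205.4]],.027)[:,:2]*1000
a=(R[1]-R[0])/np.linalg.norm(R[1]-R[0]); print(R.round(1),np.linalg.norm(R[1]-R[0]).round(1),"origin",(R[0]+35*a).round(1),"ang",np.degrees(np.arctan2(a[1],a[0])).round(1))
W=deproj("top",np.load("topF.npy"))
def z(c,r0,r1):
    rr=np.hypot(W[...,0]*1000-c[0],W[...,1]*1000-c[1]); m=(rr>r0)&(rr<r1); return np.percentile(W[...,2][m]*1000,[25,50,75]).round(1)
print("z big ring",z(R[0],17,22),"small ring",z(R[1],7,11),"shank",z(R[0]+45*a,0,5), "block top near",[ (W[v,u]*1000).round(1) for u,v in((222,175),(168,215),(225,205))])
E
```

```text
[[508.4 247.8]
 [495.2 327.8]] 81.1 origin [502.7 282.4] ang 99.4
z big ring [12.7 23.1 25.9] small ring [12.8 23.7 25.8] shank [23.9 25.4 26.1] block top near [array([573.9, 212.5,  13.2]), array([470.7, 351.3,  10.5]), array([ 4.967e+02,  2.070e+02, -2.000e-01])]
```

```bash
python3 -c "
from rig import robot
print(robot.job_done(), robot.observe()['time'])"
```

```text
the job is handed in; nothing more can be done
the job is handed in; nothing more can be done
```

The piston, tappet, bearing cap and rod are each in their matching pocket, and the job was handed in after about 28 s on the robot's clock. It reported no verdict.

- **Position:** in the last pictures the parts measured within about 4 mm of their pocket centres (limit 12 mm). The piston was about 2 mm off, the tappet 3.5 mm, the cap 3 mm and the rod 2 mm.
- **Alignment:** the rod and cap lie along their slots to within about 1°.
- **Height and tilt:** tops read 1–2 mm below the ideal. The untouched sleeve and socket read low by the same amount, so I put this down to camera depth error. Tops were level to about 0.02 rad (limit 0.12).
- **Sleeve and socket:** both measure at their starting positions, upright.
- **Clear of parts:** the arm is well away from all parts.

One check disagreed. My automatic outline fit for the rod gave an 86 mm width and a wrong angle, because it picked up block pixels. I re-measured from its two ring centres instead: 81.1 mm apart against 81 mm expected, with both rings level in the depth picture.

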